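# Start and drive the filler plug of a vacuum pump

## Robot

A 6-joint arm with a two-finger parallel gripper is mounted at the origin on a cart in front of the work surface, level with it; the furniture and walls round the work are solid. World frame = base frame: x ahead of the robot, y to its left, z up, the work surface at z = 0. Lengths are in m, angles in rad, forces in N, time in s.
With the tool pointing down it reaches from about 0.25 to 0.775 m from the base axis. Payload 4 kg.
Tool frame: the origin (TCP) lies on the centre line of the jaws, within the pads' length; the fingertips stand 17 mm ahead of it and the grasp point (between the pads) lies 2 mm behind it; z points along the fingers, y is the line along which they close (so a half turn about z gives the same grasp; the last joint's range is limited). The gripper opens to 94 mm and grips with 3 to 60 N. Pads are 16 mm wide; open, the fingers measure 119 mm over their backs; the gripper's body (75 mm by 177 mm) begins 78 mm behind the grasp point.
Start: joints at [-1.344, 0.087, 1.371, -0, 1.684, -0.103], TCP at [0.178, -0.52, 0.223] pointing down, gripper open.
Joint ranges: [-3.1, 3.1], [-0.76, 2.03], [0.27, 2.55], [-1.08, 4.22], [0.17, 2.65], [-2.57, 2.57]. Speed limits (rad/s): [2.79, 2.79, 3.14, 3.14, 3.14, 3.14].

## Interface

Orientations are given as [roll, pitch, yaw] about the fixed x, y, z axes, in that order (R = Rz(yaw) Ry(pitch) Rx(roll)).
In Python, from bench import robot gives the robot as it stands.
- The arm moves only by the tool servo_tool, never from a script. Its argument "plan" is a list of rows, each a list of 7 numbers: the shift along the tool's x, y, z normalised to -1 to 1, where 1 is 0.1 m, then the turn, a rotation vector about the tool's x, y, z normalised to -1 to 1, where 1 is pi/2 rad, then the finger opening in mm, from 0 to 94. In form: [[x, y, z, ax, ay, az, gripper], ...]. A call has 1 to 12 rows; each row is the pose to reach, as a shift and turn from the pose commanded when the call began, along the tool's axes at that moment; what a row does not reach only later rows make up. A row lasts 1/12 s, in which the tool goes at most 41.7 mm and 7.16 degrees, less where a joint would pass 70% of its speed; a pose out of reach is approached as far as the arm can. A call with a number of a shift or a turn outside -1 to 1 is refused whole. A call with a gripper value outside its range is refused whole. The fingers move at their own pace and stop on an object; the grip force is fixed at half the most. Time passes only in rows, so rows that repeat a pose let the fingers close. It gives the time, the measured TCP pose, the force, the opening and the grip force at its end, in the units of the state.
- robot.get_obs(): the state, without advancing time (a new reading comes with each control period).
- robot.snapshot(name): name is "side" or "top" or "wrist"; returns the picture (480x640x3 uint8, red, green, blue); there is no depth.
- robot.camera_params(name): a dict with "camera_matrix" (3x3 intrinsics, pixels), "rvec" (rotation vector, rad) and "tvec" (3), from world to camera coordinates, as OpenCV has them; the wrist camera has in their place "tool_from_camera" (4x4, takes a point from camera to tool coordinates, whose origin is the TCP and whose axes are the flange's). Camera axes: x right, y down, z forward; pixel columns grow to the right and rows downward; lengths in m; the calibration is good to about 2 mm. A picture is of the moment at which its call begins: read the wrist's pose just before it. camera_params takes no time and is no camera call.
- robot.close_job(): hands the job in; it is judged then, once.
Trained networks look in the newest picture that a camera, given by its name, has taken for a name from the list of things; names that differ only in an ending like _2 or _b are one class to them, and where a whole thing is asked for, a point or a joint stands for the part that bears it (a point fixed in the world has none). Each returns a list of dicts, best first, with "conf" (0 to 1); they miss things now and then, are a little off and sometimes report something else, mostly with a low value. They report only what shows in the picture. A call takes as long as a camera call. They do not tell look-alikes from the thing itself.
- robot.find_in(thing, camera): "extent" ([centre column, centre row, width, height] in pixels, round what is visible of it).
The state is a dict: "time": time; "joint_positions": joint angles; "qvel": joint speeds; "joint_torque": joint torques, N m; "tool_pos": TCP position; "ee_rot": TCP orientation; "wrist_force": force on the tool from outside, world axes, zero at the start; "wrist_torque": the same for the moment, N m; "width": finger opening in m; "finger_force": force on a finger pad.
Only numpy, scipy, OpenCV 4.12 (cv2) and the standard library are available. Lean on these libraries where they do the work, as an engineer would, in place of code of your own. Each camera call takes 0.05 s, during which the arm holds its last target. There are 200 camera calls.

## Task

Take the T-handled plug out of the steel tray and stand it upright in the filler neck of the small pump. Its lugs may ride on the thread and would jam if driven: pressing lightly, turn it backward (anticlockwise seen from above) until you feel it drop past the thread start, then drive it forward (clockwise) until it is fully home against its stop, and let go. Force nothing, and leave the other things where they lie.

Things in the scene. Friction and masses are not known exactly. Their poses are not given: they have to be found in the camera images.
- plug_grip (a point): T-handled steel filler plug, loose, upright in the tray, 67 mm high, about 0.2 kg. This point is on its axis in the handle's grip zone, 54 mm above its lower end. The handle is an upright blade, 48 mm long along the plug's x, 14 mm thick along its y, from 34 to 67 mm above the lower end. z is the plug's axis (up).
- plug_flange (a point): centre of the underside of the plug's round flange (68 mm diameter, 26.5 to 31.5 mm above the lower end), 27.5 mm below plug_grip; x along the blade, z up the axis
- neck_rim (a point): centre of the top rim of the pump's round aluminium filler neck (bore 56 mm, outside 72 mm), 96 mm above the work surface; z up. 8 mm down the bore is a four-start quick thread, right-handed (forward = clockwise from above), whose angle in the neck is not known and differs each time.
- tray_c (a point): centre of the floor of the shallow steel tray, 154 x 102 mm, rim 14 mm high, in which the plug stands at the start
- tin: bystander: round white parts tin, 52 mm wide, 23 mm high; origin at its underside
- hammer: bystander: small bench hammer lying flat, 176 mm long
- eyeglass: bystander: black and red loupe, 32 mm wide, 27 mm high; origin at its underside
- blower: bystander: red rubber dust blower lying down, 120 mm long, 47 mm high
- pinvice: bystander: pin vice lying down, 90 mm long, 10 mm thick
- pump: the fixed vacuum pump: base plate 150 x 140 mm, grey housing to 53 mm height, the filler neck in its middle; origin on the work surface under the neck. Pressing the plug down with 5 to 10 N is right all along; contact between plug and pump beyond 80 N (about 0.8 N m of twist against a stop) is damage.
- plug: the plug as a whole; origin at the centre of its lower end, axes as at plug_grip. The stem under the flange is 36 mm in diameter and carries four lugs, 90 degrees apart, the first in line with the blade: they reach out to a diameter of 51 mm, are 5 mm wide and 4 mm high, undersides 6 mm above the lower end.
- thread (a point): point on the neck's axis 10 mm below the rim, in the thread. With the lugs still on the thread crests plug_flange is 8 to 13 mm above the rim; the crest rises as the plug turns backward, 4.6 mm per rad. A false drop of up to 5 mm may come first, staying above 7 mm. The true start comes within 1.6 rad of backward turning: the lugs fall some 8 mm, to 3.5 to 5 mm.
- thread_end (a point): point on the neck's axis 20 mm below the rim. Dropped, the plug can turn back another 0.3 rad at most, to a hard dog; turned forward, lightly pressed, it screws down 4.6 mm per rad and meets a hard stop after 0.95 to 1.25 rad, the flange then about 0.5 mm above the rim. Turned forward with the lugs on the crests it soon jams against the dog.
- valve_top (a point): top of the sprung valve disc in the neck, 22 mm below the rim when free. From the drop on it pushes the plug up, with 3 N rising to about 7 N when home; the thread holds itself against it.
Things that resemble listed ones, but are neither listed nor needed, are in the scene too. Of the things shaped like the plug, the bare steel one is meant.

How it is judged:
On the way, in this order (a step that is already met when the one before it is completed fails the run):
1. the plug stands in the neck and has dropped past the thread start: flange 2.5 to 6.3 mm above the rim, upright (horizontal distance between plug_flange and neck_rim below 0.005 m and z of plug_flange in the frame of neck_rim between 0.0025 and 0.0063 m and angle between plug's own z axis and vertical below 0.1 rad), for 0.1 s.
2. the plug is driven home: flange within 1.5 mm of the rim, upright (horizontal distance between plug_flange and neck_rim below 0.005 m and z of plug_flange in the frame of neck_rim below 0.0015 m and angle between plug's own z axis and vertical below 0.08 rad), for 0.1 s.
At the end, for the whole second after the job is handed in: The plug is screwed home in the neck, held down by its thread against the sprung valve: the underside of its flange less than 1.5 mm above the neck's rim (about 0.5 mm at the stop), within 5 mm of the neck's axis, upright within 0.08 rad, at rest and released (all of step 2 and linear speed of plug below 0.01 m/s); the robot touches nothing.
It fails at once if the plug and the pump pressed or wrenched against each other with more than 80 N (contact force between plug and pump above 80 N).
It fails at once if a bystander moved by more than 30 mm (distance of any of tin, hammer, eyeglass, blower, pinvice from where it was at the start of the episode above 0.03 m).
It also fails if it takes over 72 s, if anything falls off the work surface, if the arm or the gripper's body presses on something with over 40 N, if the wrist force passes 120 N, or if a joint passes its speed limit or range.

## Working session

There is one attempt and no reset: what is moved stays moved. The work goes in short steps, Python scripts to look and compute and a tool call to move; the robot and the scene stay as the last step left them, time stands still between calls to the robot, and variables do not carry over. Pictures are saved under pics/ and viewed, at most 11 in all, crops included, and the job is handed in when it is done.

Besides the shell and the picture viewer there is one more tool, called after "Request:" in YAML: its name, and indented under it one key for each argument. servo_tool: Moves the arm, as the interface text tells. Scaled input: -1 to 1 covers 0.1 m each way for a shift and pi/2 rad each way for a turn. Its arguments: {"type":"object","properties":{"plan":{"type":"array","items":{"type":"array","items":{"type":"number"}}}},"required":["plan"]}

```bash
mkdir -p pics; cat > h.py <<'E'
import numpy as np, cv2
from bench import robot
from scipy.spatial.transform import Rotation as R
def save(cam,name):
    im=robot.snapshot(cam); cv2.imwrite(f'pics/{name}.png',im[:,:,::-1]); return im
def ray(cam,uv,obs=None):
    p=robot.camera_params(cam); K=np.array(p['camera_matrix'])
    d=np.linalg.inv(K)@[uv[0],uv[1],1]
    if cam=='wrist':
        T=np.array(p['tool_from_camera']); o=obs or robot.get_obs()
        W=R.from_euler('xyz',o['ee_rot']).as_matrix()
        return W@T[:3,3]+o['tool_pos'], W@T[:3,:3]@d
    M=R.from_rotvec(np.ravel(p['rvec'])).as_matrix()
    return -M.T@np.ravel(p['tvec']), M.T@d
def atz(cam,uv,z,obs=None):
    o,d=ray(cam,uv,obs); return o+d*(z-o[2])/d[2]
def proj(cam,P,obs=None):
    p=robot.camera_params(cam); K=np.array(p['camera_matrix'])
    if cam=='wrist':
        T=np.array(p['tool_from_camera']); o=obs or robot.get_obs()
        W=R.from_euler('xyz',o['ee_rot']).as_matrix()
        c=T[:3,:3].T@(W.T@(np.array(P)-o['tool_pos'])-T[:3,3])
    else: c=R.from_rotvec(np.ravel(p['rvec'])).as_matrix()@P+np.ravel(p['tvec'])
    q=K@c; return q[:2]/q[2]
E
python3 - <<'E'
from h import *
a=save('top','top1'); b=save('side','side1')
for c in('top','side'):
  for t in('plug','pump','neck_rim','tray_c','tin','hammer','eyeglass','blower','pinvice'):
    print(c,t,[(np.round(r['extent']).astype(int).tolist(),round(r['conf'],2)) for r in robot.find_in(t,c)][:3])
o=robot.get_obs();print(o['time'],o['tool_pos'],o['ee_rot'],robot.camera_params('wrist'))
E
```

```text
top plug [([199, 244, 30, 32], 0.68), ([402, 306, 30, 39], 0.63)]
top pump [([337, 236, 77, 85], 0.87)]
top neck_rim [([337, 235, 77, 84], 0.79), ([200, 246, 32, 33], 0.17)]
top tray_c [([212, 252, 76, 58], 0.57), ([199, 245, 30, 27], 0.28)]
top tin [([451, 202, 30, 24], 0.88), ([306, 301, 44, 12], 0.62)]
top hammer [([335, 230, 17, 16], 0.65), ([460, 270, 19, 80], 0.55)]
top eyeglass [([144, 278, 13, 13], 0.58)]
top blower [([149, 191, 23, 52], 0.78)]
top pinvice [([305, 300, 40, 9], 0.53)]
side plug [([279, 330, 30, 28], 0.7), ([378, 225, 24, 25], 0.55)]
side pump [([306, 248, 63, 56], 0.82)]
side neck_rim [([308, 245, 62, 58], 0.81)]
side tray_c [([289, 331, 68, 64], 0.92)]
side tin [([315, 197, 18, 15], 0.62)]
side hammer [([364, 201, 58, 30], 0.59)]
side eyeglass [([290, 393, 16, 22], 0.76)]
side blower [([212, 360, 45, 31], 0.57)]
side pinvice [([357, 281, 12, 25], 0.61)]
1.0 [ 0.17813012 -0.52037165  0.22250328] [ 3.14152519e+00 -1.85962198e-05  3.29791502e-01] {'camera_matrix': array([[374.64899492,   0.        , 322.49764078],
       [  0.        , 374.64899492, 236.64284217],
       [  0.        ,   0.        ,   1.        ]]), 'tool_from_camera': array([[ 3.42175697e-04, -9.64151787e-01, -2.65351115e-01,
         7.80979354e-02],
       [ 9.99999887e-01,  4.17842757e-04, -2.28708978e-04,
         9.15343717e-04],
       [ 3.31385211e-04, -2.65351007e-01,  9.64151821e-01,
        -1.63011189e-01],
       [ 0.00000000e+00,  0.00000000e+00,  0.00000000e+00,
         1.00000000e+00]])}
```

View pics/top1.png

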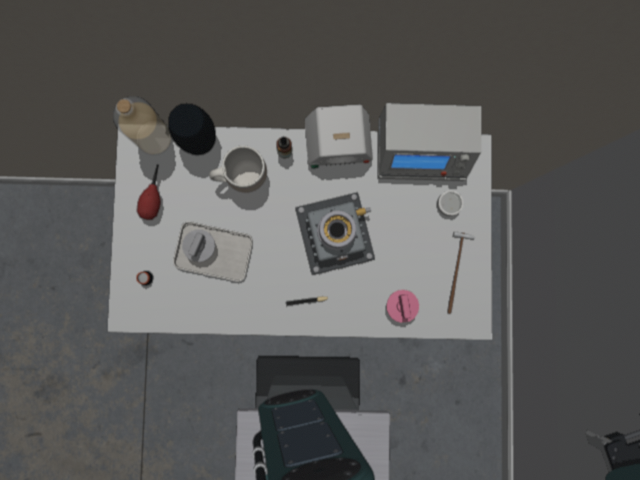

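```bash
python3 - <<'E'
from h import *
for n,c,uv,z in [('plug','top',(199,244),.05),('plug','side',(279,330),.035),('look','top',(402,306),.05),('look','side',(378,225),.035),('pump','top',(337,236),.05),('neck','side',(308,222),.096),('tray','top',(212,252),0.007),('tray','side',(289,331),0.007)]:
  print(n,c,atz(c,uv,z).round(4))
E
```

```text
plug top [0.4907 0.2411 0.05  ]
plug side [0.489  0.2468 0.035 ]
look top [ 0.3744 -0.1744  0.05  ]
look side [ 0.3705 -0.1716  0.035 ]
pump top [ 0.5141 -0.0394  0.05  ]
neck side [ 0.5288 -0.0489  0.096 ]
tray top [0.4779 0.2211 0.007 ]
tray side [0.4765 0.2222 0.007 ]
```

The top view shows the bare steel plug in the tray at about (199,246), with the blade pointing up and slightly right. The pink look-alike is at (402,306) and the neck at about (338,230). Next I move above the plug.

Request:
servo_tool:
  plan:
    - [0.9,-1,0,0,0,0,94]
    - [0.9,-1,0,0,0,0,94]
    - [0.9,-1,0,0,0,0,94]
    - [0.9,-1,0,0,0,0,94]

```text
time: 1.33
tool_pos: [0.2325, -0.3925, 0.2228]
ee_rot: [-3.141, -0.002, 0.333]
wrist_force: [0.4, 0.3, -0.5]
width: 0.0939
finger_force: 0.0
```

View pics/side1.png

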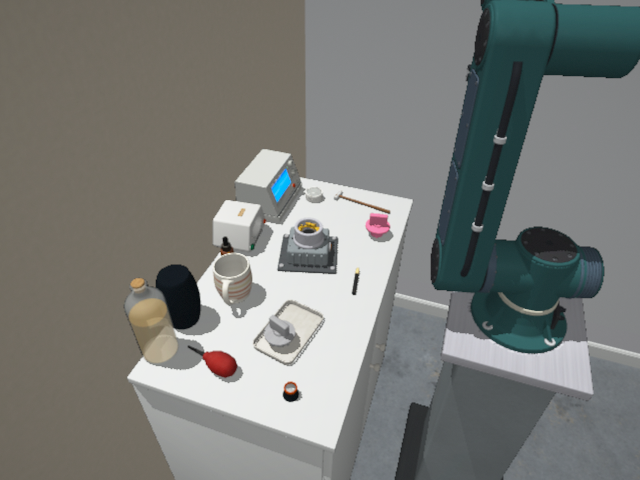

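The side view shows the plug in the tray at about (281,330), with nothing tall along my path. I continue in the same direction.

Request:
servo_tool:
  plan:
    - [0.9,-1,0,0,0,0,94]
    - [0.9,-1,0,0,0,0,94]
    - [0.9,-1,0,0,0,0,94]
    - [0.9,-1,0,0,0,0,94]

```text
time: 1.67
tool_pos: [0.285, -0.2691, 0.2231]
ee_rot: [3.141, -0.002, 0.334]
wrist_force: [-0.7, 0.7, -0.1]
width: 0.0941
finger_force: 0.0
```

Request:
servo_tool:
  plan:
    - [0.9,-1,0,0,0,0,94]
    - [0.9,-1,0,0,0,0,94]
    - [0.9,-1,0,0,0,0,94]
    - [0.9,-1,0,0,0,0,94]

```text
time: 2.0
tool_pos: [0.3379, -0.1454, 0.223]
ee_rot: [-3.141, -0.002, 0.336]
wrist_force: [0.4, -0.5, -0.0]
width: 0.0942
finger_force: 0.0
```

Request:
servo_tool:
  plan:
    - [0.9,-1,0,0,0,0,94]
    - [0.9,-1,0,0,0,0,94]
    - [0.9,-1,0,0,0,0,94]
    - [0.9,-1,0,0,0,0,94]

```text
time: 2.33
tool_pos: [0.3908, -0.0214, 0.2227]
ee_rot: [-3.14, -0.002, 0.336]
wrist_force: [-1.2, -0.2, -0.6]
width: 0.0939
finger_force: 0.0
```

Request:
servo_tool:
  plan:
    - [0.9,-1,0,0,0,0,70]
    - [0.9,-1,0,0,0,0,70]
    - [0.9,-1,0,0,0,0,70]
    - [0.9,-1,0,0,0,0,70]

```text
time: 2.67
tool_pos: [0.4436, 0.1019, 0.2221]
ee_rot: [-3.14, -0.001, 0.334]
wrist_force: [-0.8, 0.2, -0.1]
width: 0.0718
finger_force: 0.0
```

Request:
servo_tool:
  plan:
    - [0.7,-1,0,0,0,0.5,70]
    - [0.7,-1,0,0,0,0.5,70]
    - [0.7,-1,0,0,0,0.5,70]
    - [0.7,-1,0,0,0,0.5,70]
    - [0.7,-1,0,0,0,0.5,70]
    - [0.7,-1,0,0,0,0.5,70]
    - [0.7,-1,0,0,0,0.5,70]
    - [0.7,-1,0,0,0,0.5,70]
    - [0.7,-1,0,0,0,0.5,70]

```text
time: 3.42
tool_pos: [0.4764, 0.2145, 0.2223]
ee_rot: [3.141, -0.0, -0.455]
wrist_force: [-1.2, -0.4, 0.2]
width: 0.0701
finger_force: 0.0
```

```bash
python3 - <<'E'
from h import *
o=robot.get_obs(); a=save('wrist','w1')
print(o['tool_pos'],o['ee_rot'],o['joint_positions'])
for t in('plug','plug_grip','plug_flange'):print(t,[(np.round(r['extent'],1).tolist(),round(r['conf'],2)) for r in robot.find_in(t,'wrist')][:3])
E
```

```text
[0.47642108 0.21445498 0.22231913] [ 3.14083823e+00 -4.18754848e-04 -4.54902060e-01] [ 3.14957425e-01  2.60246988e-02  1.43530286e+00 -8.38188621e-04
  1.68048949e+00  2.34056430e+00]
plug [([286.3, 219.9, 69.6, 68.8], 0.74)]
plug_grip [([287.4, 220.8, 73.3, 72.1], 0.86)]
plug_flange [([285.8, 220.9, 69.6, 71.1], 0.95)]
```

View pics/w1.png

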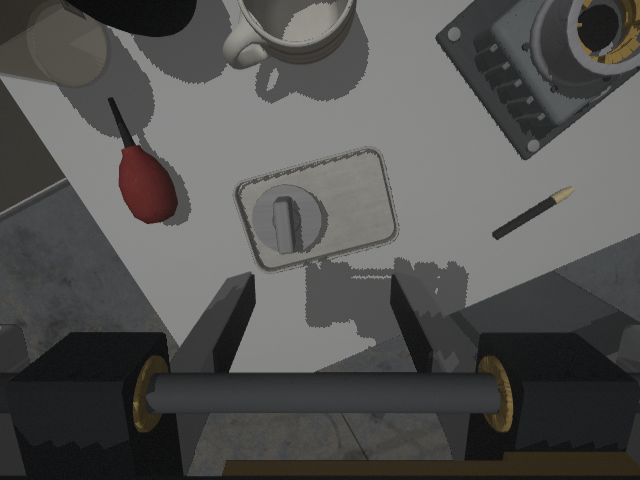

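The wrist view shows the steel plug's flange centred at about (288,219), with its blade nearly vertical in the image. Joint 6 is near its limit, so I'll grasp half a turn the other way round.

```bash
python3 - <<'E'
from h import *
im=cv2.imread('pics/w1.png'); c=im[175:275,230:345]
cv2.imwrite('pics/w1c.png',cv2.resize(c,None,fx=6,fy=6,interpolation=cv2.INTER_CUBIC)[:600,:690])
print(atz('wrist',(288,219.5),.032), atz('wrist',(288,219.5),.033))
E
```

```text
[0.48917222 0.24584933 0.032     ] [0.48933426 0.24566484 0.033     ]
```

View pics/w1c.png

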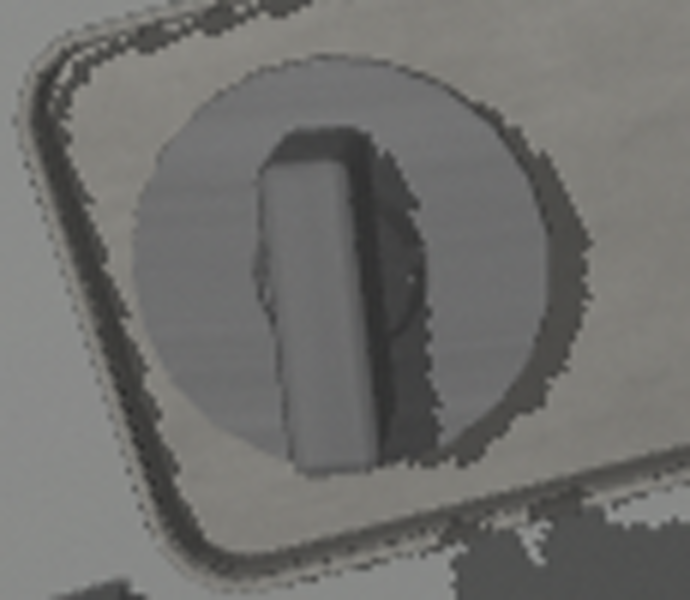

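Request:
servo_tool:
  plan:
    - [0.1,-0.2,0,0,0,-1,70]
    - [0.1,-0.2,0,0,0,-1,70]
    - [0.1,-0.2,0,0,0,-1,70]
    - [0.1,-0.2,0,0,0,-1,70]
    - [0.1,-0.2,0,0,0,-1,70]
    - [0.1,-0.2,0,0,0,-1,70]
    - [0.1,-0.2,0,0,0,-1,70]
    - [0.1,-0.2,0,0,0,-1,70]
    - [0.1,-0.2,0,0,0,-1,70]
    - [0.1,-0.2,0,0,0,-1,70]
    - [0.1,-0.2,0,0,0,-1,70]
    - [0.1,-0.2,0,0,0,-1,70]

```text
time: 4.62
tool_pos: [0.4936, 0.229, 0.2225]
ee_rot: [3.141, 0.0, 1.051]
wrist_force: [0.0, 0.5, -0.6]
width: 0.07
finger_force: 0.0
```

Request:
servo_tool:
  plan:
    - [0,0,0,0,0,-1,70]
    - [0,0,0,0,0,-1,70]
    - [0,0,0,0,0,-1,70]
    - [0,0,0,0,0,-1,70]
    - [0,0,0,0,0,-1,70]
    - [0,0,0,0,0,-1,70]
    - [0,0,0,0,0,-1,70]
    - [0,0,0,0,0,-1,70]
    - [0,0,0,0,0,-1,70]
    - [0,0,0,0,0,-1,70]
    - [0,0,0,0,0,-1,70]
    - [0,0,0,0,0,-1,70]

```text
time: 5.62
tool_pos: [0.4936, 0.229, 0.2225]
ee_rot: [-3.142, 0.0, 2.551]
wrist_force: [0.2, 0.1, 1.1]
width: 0.0699
finger_force: 0.0
```

The crop shows the blade top with end mid-points at about (280.5,202.5) and (286,253) in full-image pixels.

```bash
python3 - <<'E'
from h import *
o=dict(tool_pos=np.array([0.47642108,0.21445498,0.22231913]),ee_rot=[3.14083823,-4.18754848e-04,-0.45490206])
a=atz('wrist',(280.5,202.5),.0685,o);b=atz('wrist',(286.2,253.3),.0685,o)
print(a,b,(a+b)/2,np.hypot(*(a-b)[:2]),np.arctan2(*(a-b)[1::-1]))
print(atz('wrist',(286.7,219),.033,o))
o=robot.get_obs(); save('wrist','w2'); print(o['tool_pos'],o['ee_rot'])
for t in('plug','plug_flange'):
  for r in robot.find_in(t,'wrist')[:2]: print(r['extent'],r['conf'],atz('wrist',r['extent'][:2],.036,o))
E
```

```text
[0.50923242 0.2379867  0.0685    ] [0.4666055  0.25469477 0.0685    ] [0.48791896 0.24634074 0.0685    ] 0.0457844283745869 -0.3735566496239484
[0.48841344 0.24648503 0.033     ]
[0.49361188 0.22904953 0.22250658] [-3.14152585e+00  2.53813849e-04  2.55128180e+00]
[336.7, 203.6, 69.6, 69.2] 0.78 [0.49116873 0.24716297 0.036     ]
[335.4, 202.8, 71.4, 72.4] 0.81 [0.48984721 0.24656549 0.036     ]
```

View pics/w2.png

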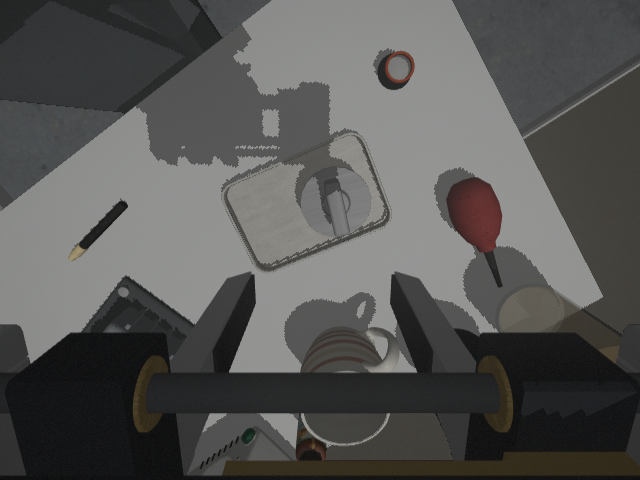

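Request:
servo_tool:
  plan:
    - [0.14,0.12,0,0,0,-0.14,60]
    - [0.14,0.12,0.4,0,0,-0.14,60]
    - [0.14,0.12,0.8,0,0,-0.14,60]
    - [0.14,0.12,1,0,0,-0.14,60]
    - [0.14,0.12,1,0,0,-0.14,60]
    - [0.14,0.12,1,0,0,-0.14,60]

```text
time: 6.27
tool_pos: [0.4881, 0.2467, 0.1215]
ee_rot: [-3.14, -0.002, 2.763]
wrist_force: [0.4, -0.2, 1.4]
width: 0.06
finger_force: 0.0
```

```bash
python3 - <<'E'
from h import *
o=robot.get_obs(); save('wrist','w3'); print(o['tool_pos'],o['ee_rot'])
for t in('plug','plug_flange'):
  for r in robot.find_in(t,'wrist')[:2]: print(r['extent'],r['conf'],atz('wrist',r['extent'][:2],.036,o))
E
```

```text
[0.48805193 0.24674203 0.12150882] [-3.13964670e+00 -1.97752312e-03  2.76262820e+00]
[324.6, 252.1, 95.8, 98.1] 0.75 [0.49170776 0.24666694 0.036     ]
[20.7, 200.6, 41.4, 37.1] 0.25 [0.38269327 0.07042315 0.036     ]
[323.3, 250.0, 97.2, 97.3] 0.94 [0.48995227 0.2463911  0.036     ]
```

View pics/w3.png

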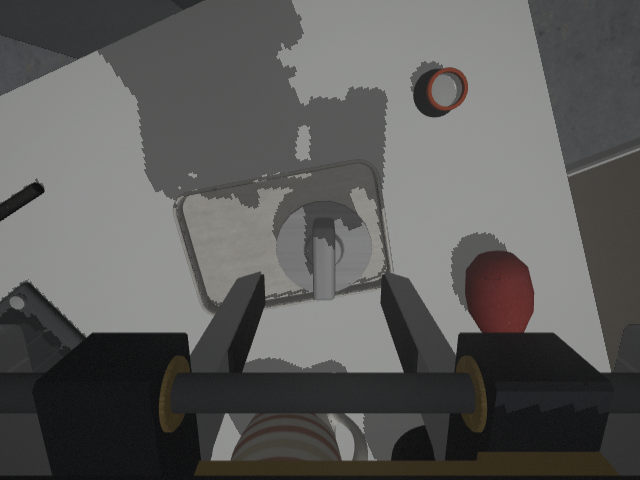

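The blade is vertical at about (323,260) and centred between the fingers. I descend and grip.

Request:
servo_tool:
  plan:
    - [0,0,0.3,0,0,0,60]
    - [0,0,0.55,0,0,0,60]
    - [0,0,0.66,0,0,0,60]
    - [0,0,0.66,0,0,0,60]
    - [0,0,0.66,0,0,0,0]
    - [0,0,0.66,0,0,0,0]
    - [0,0,0.66,0,0,0,0]
    - [0,0,0.66,0,0,0,0]
    - [0,0,0.66,0,0,0,0]
    - [0,0,0.66,0,0,0,0]
    - [0,0,0.66,0,0,0,0]
    - [0,0,0.66,0,0,0,0]

```text
time: 7.42
tool_pos: [0.4888, 0.2471, 0.0566]
ee_rot: [3.141, 0.0, 2.764]
wrist_force: [-0.4, -0.4, 0.9]
width: 0.0139
finger_force: 30.0
```

Gripped at the expected 14 mm. I lift it and carry it toward the neck, stopping about 80 mm short to look.

Request:
servo_tool:
  plan:
    - [0,0,-0.4,0,0,0,0]
    - [0,0,-0.8,0,0,0.87,0]
    - [-0.1,-0.2,-1,0,0,0.87,0]
    - [-0.2,-0.5,-1,0,0,0.87,0]
    - [-0.3,-0.8,-1,0,0,0.87,0]
    - [-0.5,-1,-1,0,0,0.87,0]
    - [-0.5,-1,-1,0,0,0.87,0]
    - [-0.5,-1,-1,0,0,0.87,0]
    - [-0.5,-1,-1,0,0,0.87,0]
    - [-0.5,-1,-1,0,0,0.87,0]
    - [-0.5,-1,-1,0,0,0.87,0]
    - [-0.5,-1,-1,0,0,0.87,0]

```text
time: 8.42
tool_pos: [0.4978, 0.1355, 0.1556]
ee_rot: [-3.14, 0.001, 1.391]
wrist_force: [-0.2, 0.2, -2.3]
width: 0.0137
finger_force: 30.0
```

Request:
servo_tool:
  plan:
    - [0,0,-0.4,0,0,0,0]
    - [-0.2,0,-0.65,0,0,0,0]
    - [-0.6,0.2,-0.65,0,0,0,0]
    - [-0.85,0.2,-0.65,0,0,0,0]
    - [-0.85,0.2,-0.65,0,0,0,0]

```text
time: 8.83
tool_pos: [0.5033, 0.0442, 0.2214]
ee_rot: [-3.142, 0.003, 1.392]
wrist_force: [-0.7, 0.1, -3.0]
width: 0.0142
finger_force: 30.0
```

Request:
servo_tool:
  plan:
    - [-0.4,0.1,0,0,0,0,0]
    - [-0.8,0.2,0,0,0,0,0]
    - [-0.85,0.2,0,0,0,0,0]
    - [-0.85,0.2,0,0,0,0,0]

```text
time: 9.17
tool_pos: [0.508, -0.0403, 0.2204]
ee_rot: [-3.139, -0.0, 1.394]
wrist_force: [0.3, 0.1, -2.7]
width: 0.0138
finger_force: 30.0
```

Request:
servo_tool:
  plan:
    - [-0.4,0.1,0,0,0,0,0]
    - [-0.8,0.2,0,0,0,0,0]
    - [-0.85,0.2,0,0,0,0,0]
    - [-0.85,0.2,0,0,0,0,0]
    - [-0.85,0.2,0,0,0,0,0]

```text
time: 9.58
tool_pos: [0.5135, -0.1244, 0.2209]
ee_rot: [-3.14, -0.002, 1.398]
wrist_force: [-0.2, -0.7, -1.6]
width: 0.0138
finger_force: 30.0
```

```bash
python3 - <<'E'
from h import *
o=robot.get_obs(); im=save('wrist','w4'); print(o['time'],o['tool_pos'],o['ee_rot'],o['width'],o['joint_positions'])
for t in('neck_rim','pump','plug_flange'):
  for r in robot.find_in(t,'wrist')[:2]: print(t,r['extent'],r['conf'])
E
```

```text
9.5833 [ 0.51348081 -0.124354    0.22091833] [-3.14030280e+00 -1.76514655e-03  1.39827203e+00] 0.013775791221230163 [-3.45904024e-01  4.02170548e-02  1.42345504e+00  1.52516691e-03
  1.67949545e+00 -1.73216607e-01]
neck_rim [318.6, 113.7, 198.1, 201.3] 0.72
pump [315.9, 114.3, 197.9, 204.4] 0.9
plug_flange [195.8, 291.4, 73.4, 63.1] 0.83
plug_flange [324.0, 290.9, 125.7, 140.6] 0.71
```

View pics/w4.png

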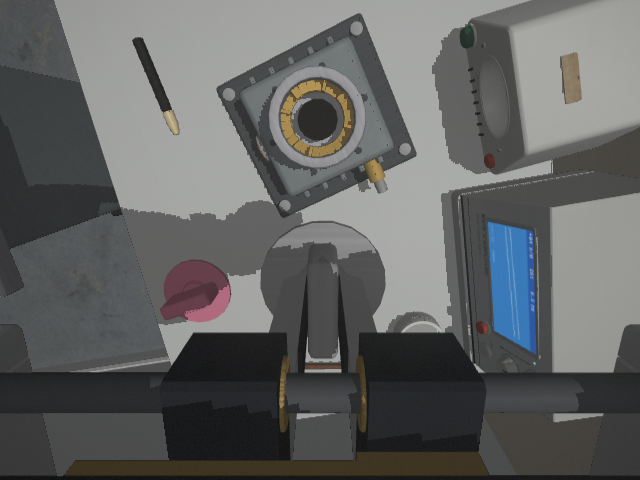

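The wrist view shows the neck rim centred at about (317,117). The held plug's flange is at about (323,285). I fit both circles so that any camera bias cancels out.

```bash
cat > fit.py <<'E'
from h import *
from scipy.optimize import least_squares
def fitc(im,o,c0,z,r,frame_down=None,angs=np.linspace(0,2*np.pi,120,endpoint=False),span=.007,sign=0):
    """fit circle of radius r in plane z by radial edge search in the projected image"""
    g=cv2.GaussianBlur(cv2.cvtColor(im,cv2.COLOR_RGB2GRAY),(0,0),1).astype(np.float32)
    c=np.array(c0,float)
    for it in range(4):
        pts=[];rr=np.linspace(r-span,r+span,57)
        for a in angs:
            P=[proj('wrist',[c[0]+q*np.cos(a),c[1]+q*np.sin(a),z],o) for q in rr]
            v=cv2.remap(g,np.float32([[p[0] for p in P]]),np.float32([[p[1] for p in P]]),cv2.INTER_LINEAR)[0]
            d=np.gradient(v); d=np.abs(d) if sign==0 else sign*d
            k=d.argmax()
            if d[k]>1: pts.append([c[0]+rr[k]*np.cos(a),c[1]+rr[k]*np.sin(a)])
        pts=np.array(pts)
        s=least_squares(lambda q:np.hypot(pts[:,0]-q[0],pts[:,1]-q[1])-q[2],[*c,r],loss='soft_l1',f_scale=.0005)
        c=s.x[:2]
    res=np.abs(s.fun)
    return c,s.x[2],len(pts),np.median(res)
E
python3 - <<'E'
from fit import *
im=cv2.imread('pics/w4.png')[:,:,::-1].copy()
o=robot.get_obs(); print(o['time'])
c0=atz('wrist',(317.5,117),.096,o); print(c0)
print('outer',fitc(im,o,c0[:2],.096,.036)); print('bore',fitc(im,o,c0[:2],.096,.028))
W=R.from_euler('xyz',o['ee_rot']).as_matrix(); zf=o['tool_pos'][2]-.055+.0315
print('flange',o['tool_pos'],fitc(im,o,o['tool_pos'][:2],zf,.034,angs=np.linspace(0,np.pi,70)+1.4-np.pi/2))
E
```

```text
9.7833
[ 0.5263024  -0.03631241  0.096     ]Traceback (most recent call last):
  File "<stdin>", line 5, in <module>
  File "fit.py", line 10, in fitc
    P=[proj('wrist',[c[0]+q*np.cos(a),c[1]+q*np.sin(a),z],o) for q in rr]
       ~~~~^^^^^^^^^^^^^^^^^^^^^^^^^^^^^^^^^^^^^^^^^^^^^^^^^
  File "h.py", line 18, in proj
    p=robot.camera_params(cam); K=np.array(p['camera_matrix'])
ValueError: time passes only in moves, steps and waits
```

```bash
sed -i "s/robot.camera_params(cam)/cp(cam)/" h.py; sed -i "3a import functools\ncp=functools.cache(lambda c: robot.camera_params(c))" h.py
cat > r.py <<'E'
from fit import *
im=cv2.imread('pics/w4.png')[:,:,::-1].copy()
o=robot.get_obs(); print(o['time'])
c0=atz('wrist',(317.5,117),.096,o); print(c0)
print('outer',fitc(im,o,c0[:2],.096,.036)); print('bore',fitc(im,o,c0[:2],.096,.028))
zf=o['tool_pos'][2]-.055+.0315
print('flange',o['tool_pos'],fitc(im,o,o['tool_pos'][:2],zf,.034,angs=np.linspace(0,np.pi,70)+1.4-np.pi/2))
E
python3 r.py
```

```text
9.7833
[ 0.5263024  -0.03631241  0.096     ]
outer (array([ 0.5214753 , -0.03716013]), np.float64(0.031963717882545345), 120, np.float64(0.0007698101192720255))
bore (array([ 0.52179789, -0.03865499]), np.float64(0.031447072867002525), 120, np.float64(0.0010634470565493923))
flange [ 0.51367429 -0.12411578  0.22154667] (array([ 0.51521383, -0.12329545]), np.float64(0.0331220200047261), 70, np.float64(0.00014694259945681118))
```

```bash
python3 - <<'E'
from fit import *
im=cv2.imread('pics/w4.png')
o=robot.get_obs()
c0=atz('wrist',(317.5,117),.096,o)
rgb=im[:,:,::-1].copy()
for n,r,s in(('out',.036,-1),('bore',.028,1)):
  print(n,fitc(rgb,o,[.5255,-.0365],.096,r,span=.004,sign=s))
big=cv2.resize(im[50:185,240:400],None,fx=4.4,fy=4.4,interpolation=cv2.INTER_CUBIC)
for r in(.036,.028):
  for a in np.linspace(0,2*np.pi,60):
    p=(proj('wrist',[.5255+r*np.cos(a),-.0365+r*np.sin(a),.096],o)-[240,50])*4.4
    cv2.circle(big,tuple(int(x) for x in p),1,(0,0,255),-1)
cv2.imwrite('pics/w4c.png',big)
E
```

```text
out (array([ 0.525497  , -0.03712301]), np.float64(0.035225646299314045), 120, np.float64(0.0001815035004231573))
bore (array([ 0.52560691, -0.0370883 ]), np.float64(0.028511296484327164), 120, np.float64(9.639003317546586e-05))
```

View pics/w4c.png

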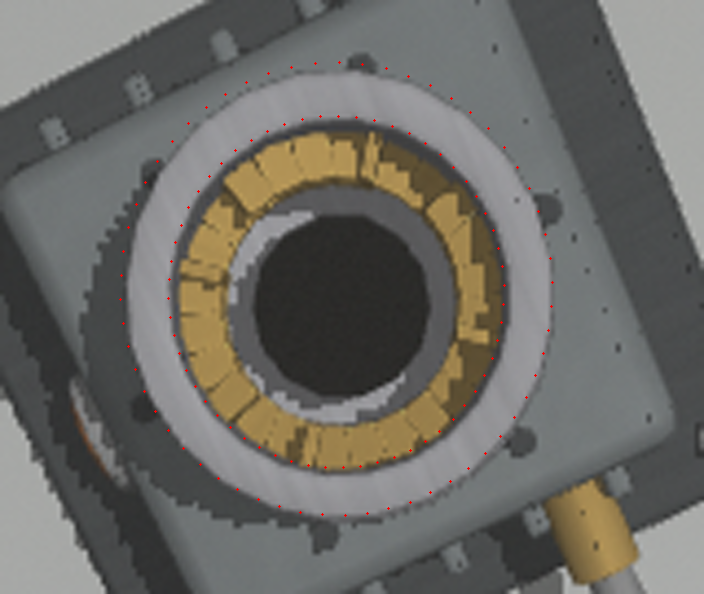

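The overlay fits the rim well, so the neck is seen at (0.5255,-0.0371). The flange appears at +(1.5,0.8) mm from the TCP, so the TCP target is (0.5240,-0.0379).

Request:
servo_tool:
  plan:
    - [0.4,-0.02,0,0,0,0,0]
    - [0.8,-0.05,0,0,0,0,0]
    - [0.87,-0.05,0.2,0,0,0,0]
    - [0.87,-0.05,0.4,0,0,0,0]
    - [0.87,-0.05,0.57,0,0,0,0]
    - [0.87,-0.05,0.57,0,0,0,0]
    - [0.87,-0.05,0.57,0,0,0,0]
    - [0.87,-0.05,0.57,0,0,0,0]

```text
time: 10.45
tool_pos: [0.5242, -0.0389, 0.1658]
ee_rot: [3.14, -0.0, 1.398]
wrist_force: [1.0, -0.2, -1.1]
width: 0.0138
finger_force: 30.0
```

```bash
python3 - <<'E'
from fit import *
o=robot.get_obs(); im=save('wrist','w5'); print(o['time'],o['tool_pos'],o['ee_rot'],o['wrist_force'])
print('out',fitc(im,o,[.5255,-.0371],.096,.036,span=.004,sign=-1,angs=np.linspace(0,2*np.pi,120)))
zf=o['tool_pos'][2]-.055+.0315
print('flange',fitc(im,o,o['tool_pos'][:2]+[.0015,.0008],zf,.034,angs=np.linspace(0,np.pi,70)+1.4-np.pi/2))
E
```

```text
10.45 [ 0.52418124 -0.03893715  0.16575919] [ 3.13968766e+00 -3.00056661e-05  1.39833329e+00] [ 1.03828845 -0.1688502  -1.11455066]
out (array([ 0.52543038, -0.03694923]), np.float64(0.035089593633064485), 58, np.float64(0.00014805805692687246))
flange (array([ 0.52508695, -0.03928108]), np.float64(0.0342845373423072), 70, np.float64(0.001114263253611067))
```

View pics/w5.png

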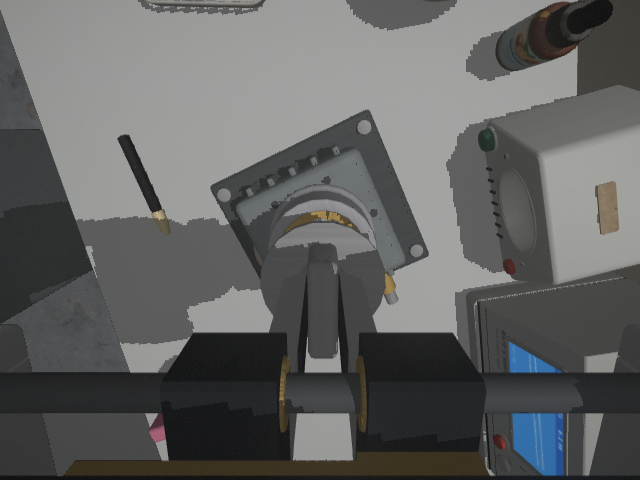

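The neck fit agrees and the plug sits just above it. I correct 1 mm and lower gently.

Request:
servo_tool:
  plan:
    - [0.01,0,0.05,0,0,0,0]
    - [0.01,0,0.1,0,0,0,0]
    - [0.01,0,0.14,0,0,0,0]
    - [0.01,0,0.18,0,0,0,0]
    - [0.01,0,0.22,0,0,0,0]
    - [0.01,0,0.22,0,0,0,0]

```text
time: 11.0
tool_pos: [0.5233, -0.0381, 0.1412]
ee_rot: [-3.14, -0.0, 1.398]
wrist_force: [-0.4, -0.6, -3.0]
width: 0.0138
finger_force: 30.0
```

Request:
servo_tool:
  plan:
    - [0,0,0.02,0,0,0,0]
    - [0,0,0.04,0,0,0,0]
    - [0,0,0.04,0,0,0,0]

```text
time: 11.25
tool_pos: [0.5239, -0.038, 0.1384]
ee_rot: [3.141, -0.001, 1.398]
wrist_force: [0.7, 1.1, -3.1]
width: 0.0141
finger_force: 30.0
```

Request:
servo_tool:
  plan:
    - [0,0,0.01,0,0,0,0]
    - [0,0,0.02,0,0,0,0]
    - [0,0,0.02,0,0,0,0]

```text
time: 11.5
tool_pos: [0.5241, -0.0379, 0.1366]
ee_rot: [3.141, -0.001, 1.398]
wrist_force: [1.4, 2.8, -0.9]
width: 0.0138
finger_force: 30.0
```

Request:
servo_tool:
  plan:
    - [0,0,0.01,0,0,0,0]
    - [0,0,0.01,0,0,0,0]
    - [0,0,0.01,0,0,0,0]

```text
time: 11.75
tool_pos: [0.5241, -0.0378, 0.1357]
ee_rot: [3.141, -0.001, 1.398]
wrist_force: [0.6, 3.9, 0.2]
width: 0.014
finger_force: 30.0
```

Request:
servo_tool:
  plan:
    - [0.01,0,0.01,0,0,0,0]
    - [0.01,0,0.01,0,0,0,0]
    - [0.01,0,0.01,0,0,0,0]

```text
time: 12.0
tool_pos: [0.5242, -0.0375, 0.135]
ee_rot: [3.141, 0.001, 1.398]
wrist_force: [0.9, 2.6, 2.1]
width: 0.0138
finger_force: 30.0
```

Contact at a flange height of about 10 mm, as expected on the crests. Now I turn backward in small steps, easing up with the crest.

Request:
servo_tool:
  plan:
    - [0.005,0,0.01,0,0,0,0]
    - [0.005,0,0.006,0,0,-0.06,0]
    - [0.005,0,0.002,0,0,-0.12,0]
    - [0.005,0,0.002,0,0,-0.12,0]

```text
time: 12.33
tool_pos: [0.5242, -0.037, 0.1357]
ee_rot: [3.14, 0.001, 1.589]
wrist_force: [-1.5, 2.2, 5.2]
width: 0.0138
finger_force: 30.0
```

Request:
servo_tool:
  plan:
    - [0,0,-0.005,0,0,-0.06,0]
    - [0,0,-0.009,0,0,-0.12,0]
    - [0,0,-0.009,0,0,-0.12,0]

```text
time: 12.58
tool_pos: [0.5242, -0.037, 0.1365]
ee_rot: [3.141, 0.001, 1.777]
wrist_force: [-0.5, 1.9, 5.4]
width: 0.0137
finger_force: 30.0
```

Request:
servo_tool:
  plan:
    - [0,0,-0.005,0,0,-0.06,0]
    - [0,0,-0.009,0,0,-0.12,0]
    - [0,0,-0.009,0,0,-0.12,0]

```text
time: 12.83
tool_pos: [0.5242, -0.0371, 0.1374]
ee_rot: [3.141, 0.001, 1.966]
wrist_force: [-0.2, 1.3, 5.0]
width: 0.0137
finger_force: 30.0
```

Request:
servo_tool:
  plan:
    - [0,0,-0.005,0,0,-0.06,0]
    - [0,0,-0.009,0,0,-0.12,0]
    - [0,0,-0.009,0,0,-0.12,0]

```text
time: 13.08
tool_pos: [0.5242, -0.0371, 0.1382]
ee_rot: [3.141, 0.001, 2.154]
wrist_force: [0.3, 1.9, 4.1]
width: 0.0136
finger_force: 30.0
```

Request:
servo_tool:
  plan:
    - [0,0,-0.004,0,0,-0.06,0]
    - [0,0,-0.006,0,0,-0.12,0]
    - [0,0,-0.006,0,0,-0.12,0]

```text
time: 13.33
tool_pos: [0.5245, -0.038, 0.138]
ee_rot: [-3.141, 0.003, 2.34]
wrist_force: [0.7, -0.2, 3.0]
width: 0.0137
finger_force: 30.0
```

Request:
servo_tool:
  plan:
    - [0,0,0.01,0,0,0,0]
    - [0,0,0.015,0,0,0,0]
    - [0,0,0.015,0,0,0,0]

```text
time: 13.58
tool_pos: [0.5246, -0.0378, 0.1374]
ee_rot: [-3.142, 0.003, 2.337]
wrist_force: [-0.1, -1.0, 6.4]
width: 0.0136
finger_force: 30.0
```

Request:
servo_tool:
  plan:
    - [0,0,0,0,0,-0.06,0]
    - [0,0,0,0,0,-0.06,0]

```text
time: 13.75
tool_pos: [0.5232, -0.0372, 0.1351]
ee_rot: [-3.14, -0.001, 2.433]
wrist_force: [0.2, 0.6, -2.2]
width: 0.0137
finger_force: 30.0
```

It dropped. I lower it without turning to find how deep it goes.

Request:
servo_tool:
  plan:
    - [0,0,0.01,0,0,0,0]
    - [0,0,0.02,0,0,0,0]
    - [0,0,0.02,0,0,0,0]

```text
time: 14.0
tool_pos: [0.5233, -0.0368, 0.1328]
ee_rot: [-3.14, -0.002, 2.432]
wrist_force: [0.0, 0.0, -1.3]
width: 0.014
finger_force: 30.0
```

Request:
servo_tool:
  plan:
    - [0,0,0.01,0,0,0,0]
    - [0,0,0.015,0,0,0,0]
    - [0,0,0.015,0,0,0,0]

```text
time: 14.25
tool_pos: [0.5239, -0.0368, 0.1322]
ee_rot: [-3.141, -0.0, 2.434]
wrist_force: [0.4, -0.7, -2.1]
width: 0.0138
finger_force: 30.0
```

Request:
servo_tool:
  plan:
    - [0,0,0.01,0,0,0,0]
    - [0,0,0.015,0,0,0,0]
    - [0,0,0.015,0,0,0,0]

```text
time: 14.5
tool_pos: [0.524, -0.0368, 0.1309]
ee_rot: [-3.141, -0.0, 2.434]
wrist_force: [-0.6, -0.5, -3.2]
width: 0.0139
finger_force: 30.0
```

Request:
servo_tool:
  plan:
    - [0,0,0.01,0,0,0,0]
    - [0,0,0.01,0,0,0,0]
    - [0,0,0.01,0,0,0,0]

```text
time: 14.75
tool_pos: [0.5242, -0.0369, 0.1306]
ee_rot: [3.141, 0.001, 2.434]
wrist_force: [-1.5, -0.1, 0.4]
width: 0.0136
finger_force: 30.0
```

Request:
servo_tool:
  plan:
    - [0,0,0.01,0,0,0,0]
    - [0,0,0.01,0,0,0,0]
    - [0,0,0.01,0,0,0,0]

```text
time: 15.0
tool_pos: [0.5243, -0.0369, 0.1304]
ee_rot: [3.141, 0.001, 2.434]
wrist_force: [-3.2, 0.3, 6.5]
width: 0.0138
finger_force: 30.0
```

Request:
servo_tool:
  plan:
    - [0,0,0.01,0,0,0,0]
    - [0,0,0.01,0,0,0,0]
    - [0,0,0.01,0,0,0,0]

```text
time: 15.25
tool_pos: [0.5243, -0.0369, 0.1304]
ee_rot: [3.141, 0.002, 2.435]
wrist_force: [-4.2, 0.2, 9.2]
width: 0.0138
finger_force: 30.0
```

Contact is now firm after a total drop of 7.8 mm, which matches the true start. I drive forward, following the 4.6 mm/rad pitch.

Request:
servo_tool:
  plan:
    - [0.004,-0.003,-0.008,0,0,0,0]
    - [0.004,-0.003,-0.004,0,0,0.06,0]
    - [0.004,-0.003,0,0,0,0.12,0]
    - [0.004,-0.003,0,0,0,0.12,0]

```text
time: 15.58
tool_pos: [0.5248, -0.0374, 0.1297]
ee_rot: [3.14, 0.004, 2.243]
wrist_force: [-0.2, 0.3, 5.6]
width: 0.0138
finger_force: 30.0
```

```bash
python3 -c "
from h import *
o=robot.get_obs();print(o['wrist_torque'],o['wrist_force'],o['tool_pos'])"
```

```text
[-0.15784553  0.10739271 -0.03984681] [-0.16593629  0.28911384  5.57054242] [ 0.5247661  -0.03742784  0.12969206]
```

Request:
servo_tool:
  plan:
    - [0,0,0.004,0,0,0.06,0]
    - [0,0,0.008,0,0,0.12,0]
    - [0,0,0.011,0,0,0.16,0]
    - [0,0,0.011,0,0,0.16,0]

```text
time: 15.92
tool_pos: [0.5249, -0.0376, 0.1286]
ee_rot: [3.139, 0.003, 1.992]
wrist_force: [-1.0, -0.4, 5.0]
width: 0.0139
finger_force: 30.0
```

Request:
servo_tool:
  plan:
    - [0,0,0.004,0,0,0.06,0]
    - [0,0,0.008,0,0,0.12,0]
    - [0,0,0.008,0,0,0.12,0]

```text
time: 16.17
tool_pos: [0.5248, -0.0376, 0.1278]
ee_rot: [3.138, 0.003, 1.803]
wrist_force: [0.6, 0.4, 5.7]
width: 0.014
finger_force: 30.0
```

```bash
python3 -c "
from h import *
o=robot.get_obs();print(o['wrist_torque'],o['wrist_force'],o['tool_pos'])"
```

```text
[-0.23614316  0.06456153 -0.00105285] [0.60860731 0.35765559 5.67886096] [ 0.52481191 -0.03758866  0.12779904]
```

Request:
servo_tool:
  plan:
    - [0,0,0.004,0,0,0.06,0]
    - [0,0,0.008,0,0,0.12,0]
    - [0,0,0.008,0,0,0.12,0]

```text
time: 16.42
tool_pos: [0.5248, -0.0375, 0.1269]
ee_rot: [3.138, 0.002, 1.614]
wrist_force: [-0.1, -0.9, 5.5]
width: 0.0139
finger_force: 30.0
```

Request:
servo_tool:
  plan:
    - [0,0,0.003,0,0,0.04,0]
    - [0,0,0.004,0,0,0.06,0]
    - [0,0,0.004,0,0,0.06,0]

```text
time: 16.67
tool_pos: [0.5248, -0.0375, 0.1265]
ee_rot: [3.138, 0.002, 1.523]
wrist_force: [-0.5, -0.3, 5.5]
width: 0.0138
finger_force: 30.0
```

```bash
python3 -c "
from h import *
o=robot.get_obs();print(o['wrist_torque'],o['wrist_force'],o['tool_pos'])"
```

```text
[-0.25678313  0.06136109 -0.03248442] [-0.47410024 -0.29416335  5.54968696] [ 0.52475986 -0.03750024  0.12649954]
```

Request:
servo_tool:
  plan:
    - [0,0,0.002,0,0,0.03,0]
    - [0,0,0.004,0,0,0.05,0]
    - [0,0,0.004,0,0,0.05,0]

```text
time: 16.92
tool_pos: [0.5247, -0.0375, 0.1262]
ee_rot: [3.138, 0.001, 1.444]
wrist_force: [-0.6, -0.3, 6.6]
width: 0.0137
finger_force: 30.0
```

```bash
python3 -c "
from h import *
o=robot.get_obs();print(o['wrist_torque'],o['wrist_force'],o['tool_pos'],o['ee_rot'])"
```

```text
[-0.23165615  0.13998835  0.03457477] [-0.58051449 -0.27898572  6.58122413] [ 0.52473676 -0.03748326  0.1262252 ] [3.13778932e+00 1.18784729e-03 1.44416393e+00]
```

Request:
servo_tool:
  plan:
    - [0,0,0.002,0,0,0.02,0]
    - [0,0,0.003,0,0,0.04,0]
    - [0,0,0.003,0,0,0.04,0]

```text
time: 17.17
tool_pos: [0.5248, -0.0374, 0.1262]
ee_rot: [3.138, 0.001, 1.382]
wrist_force: [-1.9, -0.7, 7.2]
width: 0.0139
finger_force: 30.0
```

```bash
python3 -c "
from h import *
o=robot.get_obs();print(o['wrist_torque'],o['wrist_force'],o['tool_pos'],o['ee_rot'])"
```

```text
[-0.2083651   0.23880435  0.12045948] [-1.87287469 -0.68976012  7.20502427] [ 0.5247751  -0.03735014  0.12618116] [3.13758841e+00 6.86340720e-04 1.38182437e+00]
```

Request:
servo_tool:
  plan:
    - [0,0,0,0,0,0.02,0]
    - [0,0,0,0,0,0.04,0]
    - [0,0,0,0,0,0.04,0]

```text
time: 17.42
tool_pos: [0.5246, -0.0368, 0.1262]
ee_rot: [3.138, -0.0, 1.32]
wrist_force: [-1.5, 0.1, 8.1]
width: 0.0137
finger_force: 30.2
```

```bash
python3 - <<'E'
from fit import *
o=robot.get_obs();print(o['wrist_torque'],o['wrist_force'],o['tool_pos'],o['ee_rot'])
im=save('side','s2')
big=cv2.resize(im[200:270,265:350],None,fx=8,fy=8,interpolation=cv2.INTER_CUBIC)
cv2.imwrite('pics/s2c.png',big[:,:,::-1])
E
```

```text
[0.12038294 0.32190658 0.50862466] [-1.47550198  0.09262644  8.07243733] [ 0.52455309 -0.03679239  0.12615469] [ 3.13832005e+00 -3.93471015e-04  1.32017972e+00]
```

View pics/s2c.png

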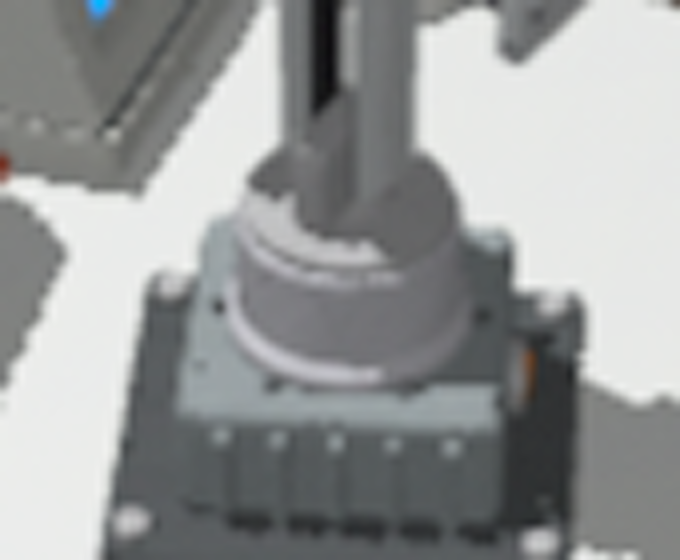

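The torque rose to 0.5 N m with the height steady, and the side view shows the flange sitting on the neck's rim, so it is home. I relax the twist, release and rise.

Request:
servo_tool:
  plan:
    - [0,0,-0.01,0,0,-0.03,0]
    - [0,0,-0.01,0,0,-0.03,0]
    - [0,0,-0.01,0,0,-0.03,50]
    - [0,0,-0.01,0,0,-0.03,50]
    - [0,0,-0.01,0,0,-0.03,50]
    - [0,0,-0.01,0,0,-0.03,50]
    - [0,0,-0.01,0,0,-0.03,50]
    - [0,0,-0.01,0,0,-0.03,50]

```text
time: 18.13
tool_pos: [0.5234, -0.0369, 0.1248]
ee_rot: [-3.141, 0.0, 1.366]
wrist_force: [-0.0, 0.1, -0.4]
width: 0.0487
finger_force: 0.0
```

Request:
servo_tool:
  plan:
    - [0,0,-0.1,0,0,0,50]
    - [0,0,-0.4,0,0,0,50]
    - [0,0,-0.8,0,0,0,50]
    - [0,0,-1,0,0,0,50]
    - [0,0,-1,0,0,0,50]
    - [0,0,-1,0,0,0,50]

```text
time: 18.63
tool_pos: [0.5245, -0.037, 0.2276]
ee_rot: [3.137, -0.0, 1.366]
wrist_force: [0.5, -0.2, -1.2]
width: 0.0502
finger_force: 0.0
```

```bash
python3 - <<'E'
from fit import *
o=robot.get_obs();print(o['time'],o['wrist_force'],o['tool_pos'],o['ee_rot'])
im=save('wrist','w6')
for z in(.1015,.1055):print(z,fitc(im,o,[.5255,-.0371],z,.034,span=.005,angs=np.linspace(0,np.pi,70)+1.37-np.pi/2))
s=save('side','s3')[200:270,265:350]
cv2.imwrite('pics/f.png',np.hstack([cv2.resize(s,(400,330)),cv2.resize(im,(400,330))])[:,:,::-1])
E
```

```text
18.6333 [ 0.47962769 -0.17744953 -1.21680096] [ 0.52449503 -0.03698809  0.22764273] [ 3.13697578e+00 -2.05225535e-05  1.36621765e+00]
0.1015 (array([ 0.52607555, -0.03530498]), np.float64(0.034381504856433605), 70, np.float64(0.00026328683676624456))
0.1055 (array([ 0.52622925, -0.03424192]), np.float64(0.03384172789864395), 70, np.float64(0.00023950899480208732))
```

View pics/f.png

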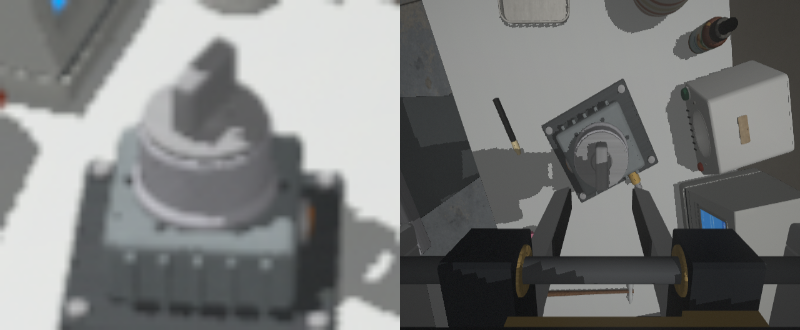

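The plug stands upright and released, with its flange on the rim and the gripper clear of it.

```bash
python3 -c "
from bench import robot
print(robot.close_job())"
```

```text
the job is handed in; nothing more can be done
None
```

The plug is screwed home against its stop in the filler neck and released. I handed the job in at about 19 s of the 72 s allowed, and the hand-in call returned no verdict.

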